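# Make up the carving kit and the slip kit

## Task

Make up two kits for the class from the loose tools on the table: the loop tool and the dark wooden modelling tool go in the green tray, the glaze brush and the grey slip-trailer bottle in the blue tray. Lay each thing lengthwise in a lane of its own, flat on the tray floor and wholly inside it, and let go. Leave the red needle tool where it lies.

Things in the scene. Friction and masses are not known exactly. Their poses are not given: they have to be found in the camera images.
- green_tray: low wooden kit tray with two lanes and a green floor; outside 158 mm (its x) by 200 mm (its y) by 16 mm high; origin at the centre of its underside on the table, z up. Floor top 4 mm above the table, walls and the middle divider 6 mm thick with tops 16 mm above the table (12 mm above the floor). The two lanes run along the tray's y, each 70 mm wide and 188 mm long inside, centred at x = +38 mm and x = -38 mm. Stuck to the table, it does not slide; target of the carving kit.
- blue_tray: low wooden kit tray with two lanes and a blue floor; outside 158 mm (its x) by 200 mm (its y) by 16 mm high; origin at the centre of its underside on the table, z up. Floor top 4 mm above the table, walls and the middle divider 6 mm thick with tops 16 mm above the table (12 mm above the floor). The two lanes run along the tray's y, each 70 mm wide and 188 mm long inside, centred at x = +38 mm and x = -38 mm. Stuck to the table, it does not slide; target of the slip kit.
- loop_tool: Loop tool: slim round light-wood handle with a small wire loop at its -y end, 137 mm long (its y), 11 mm thick, lying on the table; origin at the middle of its length on its underside, z up. The handle runs from y = -37 to +68 mm; its balance point is near y = +10 mm. About 15 g. Gripped there across x, it hangs level. Round, it may roll a little.
- modelling_tool: Dark brown wooden modelling tool with a tapered end, 110 mm long (its y), 23 mm wide (its x) at the most, 14 mm thick, lying flat; origin at the middle of its length on its underside, z up. Grip it across x at the middle. About 30 g.
- glaze_brush: Glaze brush: slim light-wood handle, metal ferrule and dark bristles at its -y end, 160 mm long (its y), 11 mm thick, lying on the table; origin at the middle of its length on its underside, z up. Grip it across x near the middle. About 12 g.
- slip_trailer: Grey slip trailer: flat-sided grey plastic bottle lying on its side with a white nozzle towards -y, 96 mm long (its y), 41 mm wide (its x), 31 mm high; origin at the middle of its length on its underside, z up. The body runs from y = -20 to +48 mm: grip it across x at about y = +14 mm; with the fingertips more than 12 mm above its underside they stay over the tray's walls. About 70 g.
- needle_tool: Red-handled needle tool, 129 mm long, about 12 mm thick, lying on the table; origin at the middle of its length on its underside. In neither kit: it stays where it lies.
Not all that is in view belongs to the job. There is more than one size of the slip_trailer; the job needs the smaller.

How it is judged:
At the end, for the whole second after the job is handed in: Each thing at rest in its own tray, one to a lane, either end first, on the floor, not on walls; level to 0.07 rad, within 0.35 rad of the lane; centred along it within 16 mm (brush), 27 (loop tool), 41 (modelling tool), 47 (bottle) (y of loop_tool in the frame of green_tray between -0.027 and 0.027 m and z of loop_tool in the frame of green_tray between -0.002 and 0.0158 m and angle between loop_tool's own y axis and vertical between 1.5 and 1.64 rad and angle between the y axis of each of loop_tool, modelling_tool and the y axis of green_tray, either way round below 0.35 rad and linear speed of each of loop_tool, modelling_tool, glaze_brush, slip_trailer below 0.02 m/s and angular speed of each of loop_tool, modelling_tool, glaze_brush, slip_trailer below 0.3 rad/s and y of modelling_tool in the frame of green_tray between -0.041 and 0.041 m and z of modelling_tool in the frame of green_tray between -0.002 and 0.0195 m and angle between modelling_tool's own y axis and vertical between 1.5 and 1.64 rad and ((x of loop_tool in the frame of green_tray between 0.002 and 0.074 m and x of modelling_tool in the frame of green_tray between -0.064 and -0.012 m) or (x of loop_tool in the frame of green_tray between -0.074 and -0.002 m and x of modelling_tool in the frame of green_tray between 0.012 and 0.064 m)) and y of glaze_brush in the frame of blue_tray between -0.016 and 0.016 m and z of glaze_brush in the frame of blue_tray between -0.002 and 0.0158 m and angle between glaze_brush's own y axis and vertical between 1.5 and 1.64 rad and angle between the y axis of each of glaze_brush, slip_trailer and the y axis of blue_tray, either way round below 0.35 rad and y of slip_trailer in the frame of blue_tray between -0.047 and 0.047 m and z of slip_trailer in the frame of blue_tray between -0.002 and 0.01 m and angle between slip_trailer's own y axis and vertical between 1.5 and 1.64 rad and ((x of glaze_brush in the frame of blue_tray between 0.005 and 0.071 m and x of slip_trailer in the frame of blue_tray between -0.058 and -0.018 m) or (x of glaze_brush in the frame of blue_tray between -0.071 and -0.005 m and x of slip_trailer in the frame of blue_tray between 0.018 and 0.058 m))); the robot touches nothing.
It fails at once if the red needle tool is moved by more than 30 mm (distance of needle_tool from where it was at the start of the episode above 0.03 m).
It also fails if it takes over 115 s, if anything falls off the work surface, if the arm or the gripper's body presses on something with over 40 N, if the wrist force passes 120 N, or if a joint passes its speed limit or range.

## Robot

A 6-joint arm with a two-finger parallel gripper is mounted at the origin on the work surface; the furniture and walls round the work are solid. World frame = base frame: x ahead of the robot, y to its left, z up, the work surface at z = 0. Lengths are in m, angles in rad, forces in N, time in s.
With the tool pointing down it reaches from about 0.25 to 0.8 m from the base axis. Payload 3.9 kg.
Tool frame: the origin (TCP) lies at the very end of the fingers, on their centre line; the grasp point (between the pads) lies tcp_to_grasp behind it (tcp_to_grasp is the distance from the TCP to the grasp point, in m); z points along the fingers, y is the line along which they close (so a half turn about z gives the same grasp; the last joint's range is limited). The gripper opens to 85 mm and grips with 20 to 120 N. Pads are 22 mm wide; open, the fingers measure 114 mm over their backs; the gripper's body (76 mm by 85 mm) begins 54 mm behind the grasp point. The pads swing forward as they close: fully open they stand 13 mm farther back than shut.
Start: joints at [-1.332, 0.26, -0.138, 1.173, 0, 1.571], TCP at [0.124, -0.51, 0.231] pointing down, gripper open.
Joint ranges: [-2.78, 2.78], [-0.83, 1.72], [-1.28, 1.37], [-1.9, 2.12], [-1.57, 1.48], [-3.14, 3.14]. Speed limits (rad/s): [2.57, 2.57, 3.14, 3.14, 3.14, 3.14].

## Interface

Orientations are given as a unit quaternion [x, y, z, w].
In Python, from plant import * gives the robot as it stands. Calls block until the motion is done:
- move_ptp(position, orientation): joint-space move of the TCP to a pose.
- move_l(position, rot=None, velocity=0.15, force_limit=None): straight line of the TCP; rot=None keeps the orientation; velocity is the mean speed in m/s. With force_limit (N) it stops when the force on the tool has changed by that much, and returns True; else False.
- movej(angles): joint-space move.
- grip(opening, newtons=None): finger opening in m; newtons is the grip in N (None keeps the last); returns when the fingers have stopped.
- hold(seconds).
- inverse_kinematics(position, orientation): joint angles nearest the present ones, or None.
- capture(name): name is "scene" or "top" or "wrist"; returns (picture, depth): 420x560x3 uint8, red, green, blue; 420x560 float32, m along the optical axis (not along the pixel's ray), 0 where there is no reading.
- camera_model(name): a dict with "vertical_fov" (degrees; the focal length in pixels is half the picture's height over the tangent of half this angle, whatever the lens; pixels are square), "cx", "cy" (the principal point, pixels), "R" (3x3) and "t" (3): a world point X has camera coordinates R X + t. Camera axes: x right, y down, z forward; pixel columns grow to the right and rows downward; lengths in m; the calibration is good to about 2 mm. A picture is of the moment at which its call begins: read the wrist's pose just before it. camera_model takes no time and is no camera call; for the wrist camera it gives the pose at the moment of the call.
A pose or a line that the arm cannot do raises Unreachable and nothing moves.
- sign_off(): hands the job in; it is judged then, once.
Trained networks look in the newest picture that a camera, given by its name, has taken for a name from the list of things; names that differ only in an ending like _2 or _b are one class to them, and where a whole thing is asked for, a point or a joint stands for the part that bears it (a point fixed in the world has none). Each returns a list of dicts, best first, with "score" (0 to 1); they miss things now and then, are a little off and sometimes report something else, mostly with a low value. They report only what shows in the picture. A call takes as long as a camera call. They do not tell look-alikes from the thing itself.
- look_for(camera, target): "centre" ([x, y, z] in m, in world coordinates, good to about 4 mm: the middle of the surface that is visible of it).
- trace(camera, target): "region" (420x560 bool, what is visible of it).
- tip_of(camera, target): "centre" ([x, y, z] in m, in world coordinates, good to about 4 mm: a listed point, or the origin of a listed thing).
Readings, each from a call of its own:
- current_time(): time.
- current_q(): joint angles.
- current_dq(): joint speeds.
- current_joint_efforts(): joint torques, N m.
- current_tcp_pos(): TCP position.
- current_tool_rot(): TCP orientation.
- current_contact_force(): force on the tool from outside, world axes, zero at the start.
- current_wrist_torque(): the same for the moment, N m.
- current_grip_width(): finger opening in m.
- current_gripper_force(): force on a finger pad.
Only numpy, scipy, OpenCV 4.12 (cv2) and the standard library are available. Lean on these libraries where they do the work, as an engineer would, in place of code of your own. Each camera call takes 0.05 s, during which the arm holds its last target. There are 200 camera calls.

## Working session

There is one attempt and no reset: what is moved stays moved. The work goes in short steps, each a Python script; the robot and the scene stay as the last script left them, time stands still between calls to the robot, and variables do not carry over. Pictures are saved under pics/ and viewed, at most 14 in all, crops included, and the job is handed in when it is done.

```bash
ls; mkdir -p pics; python3 - <<'E'
from plant import *
import cv2
for n in ("top","scene"):
    p,d=capture(n); cv2.imwrite(f"pics/{n}0.png",p[:,:,::-1])
    print(camera_model(n))
    for t in "green_tray blue_tray loop_tool modelling_tool glaze_brush slip_trailer needle_tool".split():
        print(n,t,[(round(r["score"],2),[round(float(v),3) for v in r["centre"]]) for r in look_for(n,t)[:4]])
try: print(tcp_to_grasp)
except Exception as e: print(e)
E
```

```text
pics
{'vertical_fov': 50.712993159846924, 'cx': 276.7953334138383, 'cy': 206.88038076277977, 'R': array([[-0.02772336, -0.9993981 ,  0.0208533 ],
       [-0.98830035,  0.0242736 , -0.15057629],
       [ 0.14997947, -0.0247838 , -0.98837843]]), 't': array([0.03270837, 0.44728055, 1.33508758])}
top green_tray [(0.92, [0.534, -0.403, 0.004]), (0.45, [0.413, 0.381, 0.01])]
top blue_tray [(0.91, [0.601, -0.151, 0.003])]
top loop_tool [(0.71, [0.501, 0.477, 0.013])]
top modelling_tool [(0.47, [0.418, 0.382, 0.011])]
top glaze_brush []
top slip_trailer [(0.88, [0.272, 0.453, 0.043]), (0.61, [0.323, 0.277, 0.026]), (0.26, [0.536, -0.405, 0.001])]
top needle_tool []
{'vertical_fov': 50.85129119073653, 'cx': 279.2367907557059, 'cy': 212.09735557922832, 'R': array([[-0.70557134, -0.70841699,  0.01773275],
       [-0.50495757,  0.48505773, -0.71395858],
       [ 0.49717898, -0.512703  , -0.69996335]]), 't': array([0.32124965, 0.22230938, 1.14976799])}
scene green_tray [(0.86, [0.53, -0.398, 0.001])]
scene blue_tray [(0.89, [0.593, -0.145, 0.005])]
scene loop_tool [(0.7, [0.493, 0.474, 0.007])]
scene modelling_tool [(0.83, [0.412, 0.389, 0.008])]
scene glaze_brush []
scene slip_trailer [(0.98, [0.319, 0.283, 0.028]), (0.64, [0.258, 0.46, 0.043])]
scene needle_tool [(0.43, [0.43, -0.014, 0.009])]
0.0187
```

View pics/top0.png

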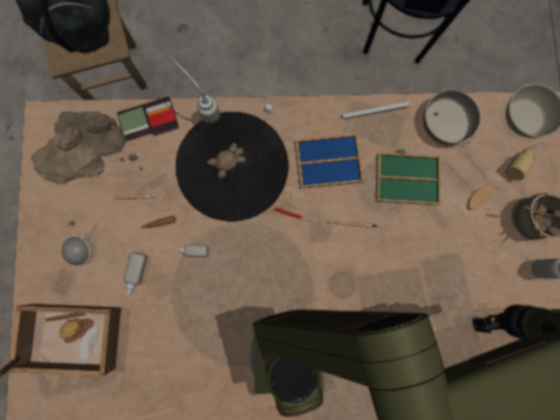

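View pics/scene0.png

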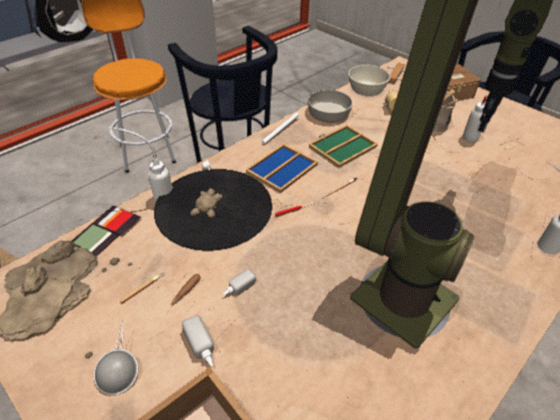

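Top view: loop tool at (135,197), modelling tool at (159,222) and brush at (353,224). The red needle is at (288,213), with its needle pointing towards (310,217). The blue tray is at (329,161) and the green tray at (408,179), with lanes running roughly along world y. There are two bottles: (195,251) is the smaller and (134,268) the larger, so the job needs (195,251). Next I'll look from the wrist.

```bash
cat > h.py <<'E'
from plant import *
import numpy as np, cv2
from scipy.spatial.transform import Rotation as Ro
def quat(yaw): return (Ro.from_euler('z',yaw)*Ro.from_euler('x',np.pi)).as_quat()
def cm(n): 
    m=camera_model(n); m=dict(m); m["f"]=210/np.tan(np.radians(m["vertical_fov"])/2); return m
def px2w(m,uv,z):
    uv=np.atleast_2d(uv).astype(float)
    r=np.c_[(uv[:,0]-m["cx"])/m["f"],(uv[:,1]-m["cy"])/m["f"],np.ones(len(uv))]
    R,t=np.array(m["R"]),np.array(m["t"]); c=-R.T@t; w=r@R
    return c+w*((z-c[2])/w[:,2])[:,None]
def best_yaw(pos,a):
    "yaw a or a+pi (within +-pi), the one with the joint 6 nearer zero"
    o=[]
    for y in (a,a+np.pi,a-np.pi):
        q=inverse_kinematics(pos,quat(y))
        if q is not None: o.append((abs(q[5]),y))
    return min(o)[1]
def axis(region,m,z):
    "midpoint of the extents and axis of a region dropped on plane z"
    v,u=np.nonzero(region); w=px2w(m,np.c_[u,v],z)[:,:2].astype(np.float32)
    c,s,ang=cv2.minAreaRect(w); b=cv2.boxPoints((c,s,ang))
    e=[b[1]-b[0],b[2]-b[1]]; L=max(e,key=np.linalg.norm)
    return np.array(c),sorted(s),np.arctan2(L[1],L[0]),w.mean(0)
E
python3 - <<'E'
from h import *
np.set_printoptions(precision=3,suppress=True)
p,d=capture("top");m=cm("top")
for t in ("green_tray","blue_tray"):
    print(t,axis(trace("top",t)[0]["region"],m,0.016))
cv2.imwrite("pics/c0.png",cv2.resize(p[130:310,90:400,::-1],None,fx=2.5,fy=2.5,interpolation=cv2.INTER_CUBIC))
def at(x,y,z): 
    P=[x,y,z]; move_ptp(P,quat(best_yaw(P,0)))
def look(n,ts):
    p,d=capture("wrist");m=cm("wrist");cv2.imwrite(f"pics/{n}.png",p[:,:,::-1]); print("cam",-np.array(m["R"]).T@m["t"],m["vertical_fov"],current_tcp_pos())
    np.savez(f"{n}.npz",d=d,p=p,**m)
    for t in ts:
        for r in trace("wrist",t)[:3]: print(t,round(r["score"],2),*axis(r["region"],m,0.006))
print(current_q())
at(0.42,-0.12,0.38); look("w1",["glaze_brush","needle_tool","green_tray","blue_tray"]);print(current_q(),current_time())
at(0.40,0.34,0.38); look("w2",["loop_tool","modelling_tool","slip_trailer"]);print(current_q(),current_time())
E
```

```text
green_tray (array([ 0.534, -0.398]), [0.16009853780269623, 0.20040638744831085], np.float32(1.4853475), array([ 0.533, -0.398], dtype=float32))
blue_tray (array([ 0.599, -0.15 ]), [0.16316403448581696, 0.20410554111003876], np.float32(-1.4870253), array([ 0.598, -0.149], dtype=float32))
[-1.332  0.26  -0.138  1.173 -0.     1.571]
cam [ 0.351 -0.121  0.523] 63.95392337030415 [ 0.42  -0.121  0.38 ]
glaze_brush 0.83 [ 0.393 -0.217] [0.011274977587163448, 0.14989672601222992] 1.472263 [ 0.393 -0.223]
needle_tool 0.84 [ 0.435 -0.013] [0.012416025623679161, 0.09163740277290344] 1.2344491 [ 0.435 -0.012]
blue_tray 0.63 [ 0.602 -0.152] [0.1651121973991394, 0.20369434356689453] -1.4921227 [ 0.599 -0.152]
[-0.279  0.085  0.026  1.512 -0.    -0.278] 3.0583
cam [0.331 0.339 0.523] 63.95392337030415 [0.401 0.339 0.38 ]
loop_tool 0.94 [0.498 0.474] [0.010168753564357758, 0.11473280936479568] 1.5682871 [0.499 0.478]
modelling_tool 0.68 [0.415 0.391] [0.024513790383934975, 0.11006081104278564] -1.3143615 [0.416 0.385]
slip_trailer 0.95 [0.257 0.465] [0.05424360930919647, 0.1352085918188095] -0.269313 [0.267 0.462]
slip_trailer 0.7 [0.325 0.283] [0.03719832003116608, 0.09880820661783218] 1.5014024 [0.325 0.275]
[ 0.703  0.245  0.226  1.551 -0.     0.704] 4.9417
```

```bash
python3 -c "
import cv2
p=cv2.imread('pics/w2.png');q=cv2.imread('pics/w1.png')
import numpy as np
cv2.imwrite('pics/w12.png',np.vstack([cv2.resize(p[40:340],None,fx=1.0,fy=1.0),q[110:410]]))"
```

```text
(no output)
```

View pics/w12.png

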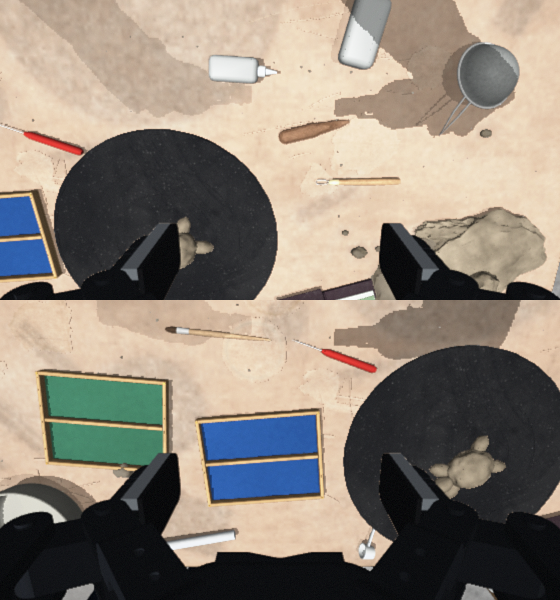

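View pics/c0.png

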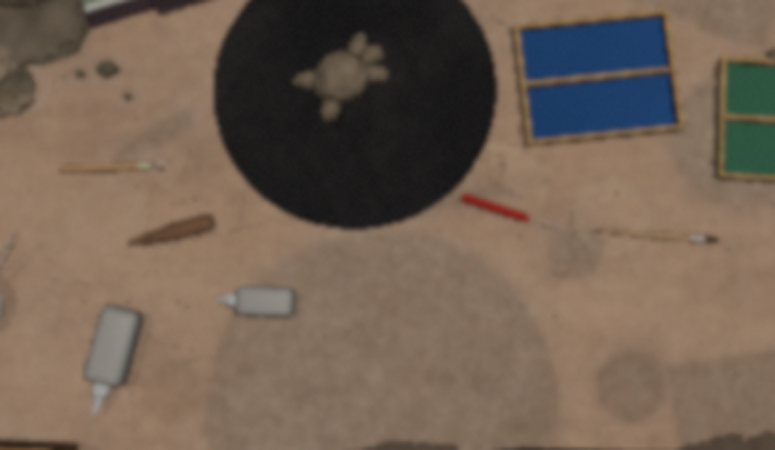

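The four picks are clear. On the bottles, the one at top pixel (195,251), enlarged crop (265,300), measures about 99 x 37 mm, which matches 96 x 41. The one at (134,268), crop (113,345), measures about 135 x 54 mm. So I take the former; its nozzle points to world +y. The loop tool's wire end and the brush's bristles both point to world -y. I'll do the green kit first.

```bash
cat >> h.py <<'E'
GREEN=(np.array([0.534,-0.398]),1.4853); BLUE=(np.array([0.6,-0.151]),1.652)
def line(xy,a): return np.array([xy[0],xy[1],a])
def pick(xy,a,zt,opening,N):
    a=(a+np.pi)%np.pi; P=[*xy,0.12]; y=best_yaw(P,a)
    grip(opening); move_ptp(P,quat(y)); move_l([*xy,zt],velocity=0.1,force_limit=15)
    grip(0.0,N); w=current_grip_width(); move_l([*xy,0.15],velocity=0.2)
    print("grip",w,current_grip_width(),"yaw",y,"t",current_time()); return y
def place(tray,side,yaw,off,zt,rel):
    "off: grip point along the direction of world +y from the thing's middle"
    c,a=tray; ex=np.array([np.sin(a),-np.cos(a)]); ey=np.array([np.cos(a),np.sin(a)])
    xy=c+side*0.038*ex+off*ey
    y=a if abs((a-yaw+np.pi)%(2*np.pi)-np.pi)<np.pi/2 else a-np.pi
    move_ptp([*xy,0.12],quat(y)); move_l([*xy,zt+0.02],velocity=0.15)
    hit=move_l([*xy,zt],velocity=0.04,force_limit=6)
    print("hit",hit,current_tcp_pos(),current_grip_width()); grip(rel); move_l([*xy,0.15],velocity=0.2); print("t",current_time())
def via(yaw): move_ptp([0.45,0.02,0.22],quat(yaw))
E
python3 - <<'E'
from h import *
y=pick((0.415,0.391),-1.3144,0.003,0.05,30)
if current_grip_width()>0.01:
    via(y); place(GREEN,-1,y,0,0.0075,0.036)
    via(y)
    y=pick((0.498,0.473),1.568,0.003,0.04,25)
    if current_grip_width()>0.004:
        via(y); place(GREEN,1,y,0.010,0.0075,0.03)
P=[0.46,-0.27,0.38]; move_ptp(P,quat(best_yaw(P,0)))
p,d=capture("wrist"); cv2.imwrite("pics/w3.png",p[:,:,::-1]); m=cm("wrist")
for t in ("modelling_tool","loop_tool","green_tray","blue_tray","glaze_brush"):
    for r in trace("wrist",t)[:2]: print(t,round(r["score"],2),*axis(r["region"],m,0.014))
print(current_time())
E
```

```text
grip 0.020951489794725473 0.02089002156785389 yaw 4.968785307179586 t 9.525
hit True [ 0.49590364 -0.39457478  0.00767381] 0.020568179224118185
t 14.975
grip 0.010133464939114092 0.009599856962745679 yaw 4.709592653589793 t 21.025
hit True [ 0.57243716 -0.39117902  0.00773404] 0.009945940500534546
t 26.8
modelling_tool 0.76 [ 0.49533334 -0.3949213 ] [0.022842971608042717, 0.10753978788852692] 1.4505769 [ 0.49436533 -0.40162295]
loop_tool 0.75 [ 0.57077414 -0.38861337] [0.012385600246489048, 0.1118902862071991] 1.4640653 [ 0.5713998 -0.3853179]
green_tray 0.64 [ 0.53519672 -0.40268442] [0.16102896630764008, 0.2009572684764862] 1.4870759 [ 0.5316348  -0.40424016]
blue_tray 0.61 [ 0.59834182 -0.15083638] [0.16249901056289673, 0.20304769277572632] -1.5014831 [ 0.5871413  -0.14566326]
glaze_brush 0.63 [ 0.39463201 -0.2154817 ] [0.009078876115381718, 0.15152812004089355] 1.461103 [ 0.39363694 -0.22289087]
28.4833
```

View pics/w3.png

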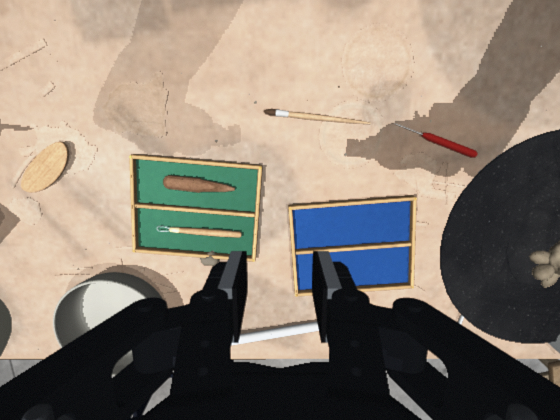

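The modelling tool at (200,184) and the loop tool at (200,232) both lie flat in their own green lanes. The brush runs from (264,112) to about (370,122), middle near (0.394,-0.216). Now the blue kit.

```bash
python3 - <<'E'
from h import *
y=pick((0.394,-0.216),1.467,0.003,0.04,25)
if current_grip_width()>0.004: place(BLUE,-1,y,0,0.0075,0.03)
via(y)
y=pick((0.324,0.270),1.501,0.013,0.07,30)
if current_grip_width()>0.02:
    via(y); place(BLUE,1,y,-0.014,0.0175,0.06)
P=[0.46,-0.24,0.38]; move_ptp(P,quat(best_yaw(P,0)))
p,d=capture("wrist"); cv2.imwrite("pics/w4.png",p[:,:,::-1]); m=cm("wrist")
for t,z in (("slip_trailer",.02),("loop_tool",.012),("glaze_brush",.012),("green_tray",.016),("blue_tray",.016)):
    for r in trace("wrist",t)[:2]: print(t,round(r["score"],2),*axis(r["region"],m,z))
print(current_time())
E
```

```text
grip 0.007444191439819824 0.007219644845142134 yaw 1.4670000000000005 t 32.8333
hit True [ 0.56182551 -0.15389955  0.00735076] 0.007010231040826472
t 36.1
grip 0.034753912088607265 0.03500470525116519 yaw 4.642592653589793 t 42.05
hit True [ 0.63868136 -0.16188207  0.01765054] 0.03476851825538524
t 46.6333
slip_trailer 0.78 [ 0.63926065 -0.1624538 ] [0.045487042516469955, 0.064066082239151] -1.5241069 [ 0.6387693  -0.16224802]
loop_tool 0.85 [ 0.57198024 -0.38989031] [0.01180338580161333, 0.11043424159288406] 1.4947637 [ 0.5720117  -0.38737544]
loop_tool 0.7 [ 0.49468759 -0.39483598] [0.023881584405899048, 0.1061328575015068] 1.467701 [ 0.49441436 -0.4022121 ]
glaze_brush 0.82 [ 0.56200469 -0.15248397] [0.01244577206671238, 0.15650254487991333] -1.5043639 [ 0.5616787 -0.1621844]
green_tray 0.88 [ 0.53343272 -0.40077427] [0.16093789041042328, 0.20459675788879395] 1.4828736 [ 0.5310058  -0.40203553]
blue_tray 0.63 [ 0.59701413 -0.15167089] [0.16207708418369293, 0.2003539353609085] -1.4877303 [ 0.58300245 -0.15823476]
48.2167
```

View pics/w4.png

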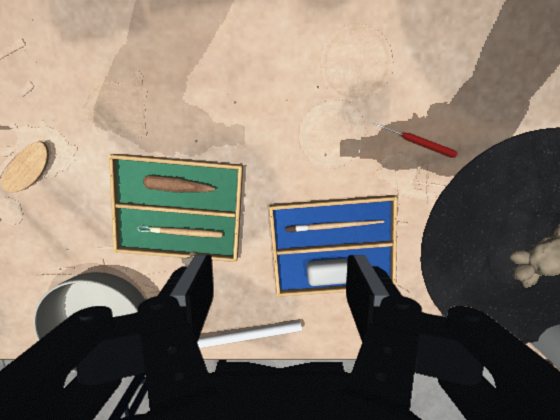

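All four are in place: brush (335,226) and bottle (328,272) in the blue lanes, and the needle untouched. One quick depth check that the bottle sits flat, then I hand in.

```bash
python3 - <<'E'
from h import *
P=[0.40,-0.3,0.3]; move_ptp(P,quat(best_yaw(P,0)))
p,d=capture("top"); m=cm("top")
cv2.imwrite("pics/t5.png",cv2.resize(p[120:220,280:460,::-1],None,fx=4,fy=4,interpolation=cv2.INTER_CUBIC))
v,u=np.nonzero(trace("top","slip_trailer")[0]["region"]); 
R,t=np.array(m["R"]),np.array(m["t"]); z=d[v,u]
X=(np.c_[(u-m["cx"])/m["f"]*z,(v-m["cy"])/m["f"]*z,z]-t)@R
X=X[X[:,2]>.025]; print(len(X),X.mean(0)); A=np.c_[X[:,:2],np.ones(len(X))]; print("plane slope",np.linalg.lstsq(A,X[:,2],rcond=None)[0])
E
```

```text
546 [0.27125218 0.45328206 0.04068895]
plane slope [-0.43961039 -2.0121266   1.07199512]
```

View pics/t5.png

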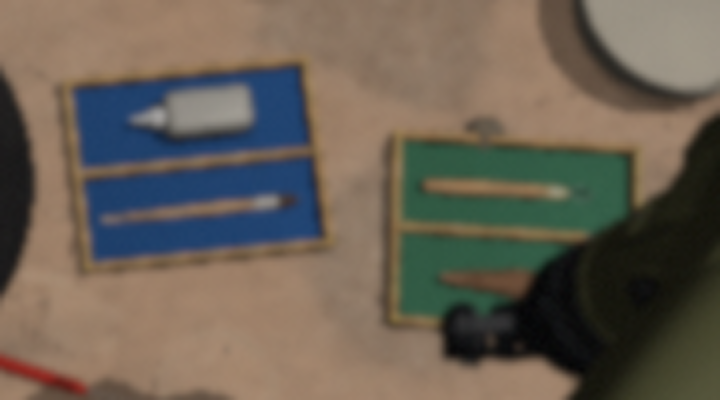

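The network traced the large bottle, so that depth reading doesn't count. The picture shows the small one at (195,110) inside its lane, and the brush at (200,208) and loop tool at (500,187) lying straight. I'll read the depth at the right pixels and hand in if it is flat.

```bash
python3 - <<'E'
from h import *
p,d=capture("top"); m=cm("top")
u,v=[a.ravel() for a in np.meshgrid(np.arange(325,341),np.arange(145,151))]
R,t=np.array(m["R"]),np.array(m["t"]); z=d[v,u]
X=(np.c_[(u-m["cx"])/m["f"]*z,(v-m["cy"])/m["f"]*z,z]-t)@R
s=np.polyfit(X[:,1],X[:,2],1); print(X.mean(0),s)
if abs(s[0])<.07 and abs(X[:,2].mean()-.035)<.006: print(sign_off(),current_time())
E
```

```text
[ 0.63337778 -0.16030429  0.03388528] [-0.00730246  0.03271466]
the job is handed in; nothing more can be done
the job is handed in; nothing more can be done
```

Both kits are made up and the job is handed in after about 50 s on the robot's clock: in the last pictures all four things lay flat in their own lanes and the red needle tool had not been touched; no verdict came back from the hand-in.

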